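# Zero the hook scale and hang the sample basket on it

## Robot

A 6-joint arm with a two-finger parallel gripper is mounted at the origin on the work surface. World frame = base frame: x ahead of the robot, y to its left, z up, the work surface at z = 0. Lengths are in m, angles in rad, forces in N, time in s.
With the tool pointing down it reaches from about 0.35 to 0.775 m from the base axis. Payload 5.5 kg.
Tool frame: the origin (TCP) lies midway between the tips of the shut fingers; the grasp point (between the pads) lies 19 mm behind it; z points along the fingers, y is the line along which they close (so a half turn about z gives the same grasp; the last joint's range is limited). The gripper opens to 85 mm and grips with 20 to 120 N. Pads are 22 mm wide; open, the fingers measure 114 mm over their backs; the gripper's body (76 mm by 85 mm) begins 54 mm behind the grasp point. The pads swing forward as they close: fully open they stand 13 mm farther back than shut.
Start: joints at [-1.477, 0.313, 0.046, 1.304, 0, 1.431], TCP at [0.133, -0.559, 0.231] pointing down, gripper open.
Joint ranges: [-2.76, 2.76], [-0.86, 1.69], [-1.03, 1.26], [-2.2, 2.34], [-1.47, 1.5], [-3.14, 3.14]. Speed limits (rad/s): [2.57, 2.57, 3.14, 3.14, 3.14, 3.14].

## Interface

Orientations are given as a unit quaternion [w, x, y, z].
In Python, from workcell import telemetry, imaging, env gives the robot as it stands. The module is installed in compiled form; this text tells all that it offers.
- The arm moves only by the tool step_arm, never from a script. Its argument "moves" is a list of rows, each a list of 3 entries, a list of its own where there are three numbers: the shift along the tool's x, y, z in mm, then the turn, a rotation vector about the tool's x, y, z in rad, then the finger opening in mm, from 0 to 85.4. A call has 1 to 8 rows; each row is the pose to reach, as a shift and turn from the pose commanded when the call began, along the tool's axes at that moment; what a row does not reach only later rows make up. A row lasts 1/12 s, in which the tool goes at most 41.7 mm and 7.16 degrees, less where a joint would pass 70% of its speed; a pose out of reach is approached as far as the arm can. A call with a gripper value outside its range is refused whole. The fingers move at their own pace and stop on an object; "grip_force" is the grip in N (left out, the last holds). Time passes only in rows, so rows that repeat a pose let the fingers close. It gives the time, the measured TCP pose, the force, the opening and the grip force at its end, in the units of the state.
- telemetry.get_state(): the state, without advancing time (a new reading comes with each control period).
- imaging.read_camera(name): name is "scene" or "top"; returns the picture (480x640x3 uint8, red, green, blue); there is no depth.
- imaging.camera_params(name): a dict with "camera_matrix" (3x3 intrinsics, pixels), "pose" (4x4, takes a point from camera to world coordinates). Camera axes: x right, y up, looking along -z (the intrinsics and any distortion apply to the point x, -y, -z); pixel columns grow to the right and rows downward; lengths in m; the calibration is good to about 2 mm. A picture is of the moment at which its call begins. camera_params takes no time and is no camera call.
- env.hand_in(): hands the job in; it is judged then, once.
The state is a dict: "clock": time; "joint_pos": joint angles; "qvel": joint speeds; "tau": joint torques, N m; "tcp_pos": TCP position; "orientation": TCP orientation; "wrist_force": force on the tool from outside, world axes, zero at the start; "ft_torque": the same for the moment, N m; "finger_gap": finger opening in m; "grip_force": force on a finger pad.
Only numpy, scipy, OpenCV 4.12 (cv2) and the standard library are available. Lean on these libraries where they do the work, as an engineer would, in place of code of your own. Each camera call takes 0.05 s, during which the arm holds its last target. There are 200 camera calls.

## Task

Weigh the pipe coupling in its wire basket: with the hook still empty press the scale's zero button fully down, then pick the basket up by its handle and hang it by the handle's wire on the scale's hook, with the coupling still inside. The hook is a load cell, so never load it with more than 20 N, and leave the other fittings on the bench where they are.

Things in the scene. Friction and masses are not known exactly. Their poses are not given: they have to be found in the camera images.
- scale: White bench scale, fixed, left or right of the middle. Origin: table top, straight below the hook's seat; +x points from hook tip to column. In its frame, mm: base x -95 to 155, y -50 to 50, 18 high; control box with display and zero button x -115 to 35, y 50 to 140, 30 high; column x 121 to 149, y -25 to 25, 218 high.
- hook: Bare steel hook of the scale, rigid, 8 mm round bar in the scale's xz plane (same origin and axes). Heights of the bar's top: level arm 203 mm from the column to x = +22 mm, dipping to the seat, 190 mm at x -6 to +6, rising to the free tip, 206 mm at x = -24 (foremost point x = -28). Open towards -x and up.
- hook_seat (a point): Where the centre of the handle wire lies when it hangs in the seat: x 0, y 0, height 194 mm in the scale's frame; same axes as the scale.
- tare (a joint): Travel of the zero button, m: 0 up, 0.006 fully down; a spring pushes it back. About 5 N presses it fully down.
- tare_top (a point): Centre of the top of the round grey zero button (28 mm across, in a black housing) on the control box; pressed straight down.
- basket: Open steel wire basket, 100 (x) by 110 (y) by 55 mm high, 0.32 kg. Origin: centre of underside. A rigid 8 mm wire handle arches over it in its yz plane: upright at y = +-53 to 100 mm height, sloping to 122 at y = +-34 and 130 mm (wire centre) in the middle, where the opening between rim and wire is 71 mm high. A grey grip block stands on the wire's middle.
- bail_mid (a point): Centre of the handle wire at its middle, 130 mm above the basket's underside: this point goes to hook_seat.
- grip_block (a point): Centre of the grey grip block on the handle: 16 mm (basket x) by 30 mm (basket y) by 46 mm high, from 132 to 178 mm above the basket's underside; this point is at 155 mm. Axes as the basket's. Gripped from above across either width; fingertips kept above 155 mm (in the basket's frame) also clear the hook on opening.
- coupling: Black plastic pipe coupling (plain ring, 48 mm outside, 34 mm high, 50 g) standing loose in the basket. Origin: centre of its underside.
- tee: Bystander: grey pipe tee lying on the bench, 100 mm long, 50 mm wide arm to one side, 48 mm high. Origin on the table under the crossing.
- spigot: Bystander: white flanged spigot standing on its flange, 64 mm across, 65 mm high. Origin: centre of its underside.
- cap: Bystander: white end cap, 60 mm across, 36 mm high. Origin: centre of its underside.

How it is judged:
On the way, in this order (a step that is already met when the one before it is completed fails the run):
1. the zero button is pressed fully down (at least 5 of its 6 mm, for 0.1 s) while nothing touches the hook (value of joint tare above 0.005 m and contact force between hook and anything else below 0.1 N), for 0.1 s.
2. the basket hangs by its handle wire in the hook's seat (distance between bail_mid and hook_seat below 0.014 m and contact force between basket and hook above 1.5 N and angle between basket's own z axis and vertical below 0.26 rad), for 0.2 s.
At the end, for the whole second after the job is handed in: The basket hangs freely and at rest from the hook: the middle of the handle wire is within 14 mm of the seat point, its weight is on the hook, it leans less than 15 degrees from upright, and the coupling is inside it (all of step 2 and linear speed of basket below 0.04 m/s and angular speed of basket below 0.4 rad/s and x of coupling in the frame of basket between -0.05 and 0.05 m and y of coupling in the frame of basket between -0.055 and 0.055 m and z of coupling in the frame of basket between -0.005 and 0.05 m); the robot touches nothing.
It fails at once if the hook is loaded with more than 20 N (contact force between hook and anything else above 20 N).
It fails at once if the coupling falls out of the basket (distance between coupling and basket above 0.09 m).
It fails at once if a bystander fitting (tee, spigot or end cap) is moved by more than 25 mm (distance of any of tee, spigot, cap from where it was at the start of the episode above 0.025 m).
It also fails if it takes over 67 s, if anything falls off the work surface, if the arm or the gripper's body presses on something with over 40 N, if the wrist force passes 120 N, or if a joint passes its speed limit or range.

## Working session

There is one attempt and no reset: what is moved stays moved. The work goes in short steps, Python scripts to look and compute and a tool call to move; the robot and the scene stay as the last step left them, time stands still between calls to the robot, and variables do not carry over. Pictures are saved under pics/ and viewed, at most 11 in all, crops included, and the job is handed in when it is done.

Besides the shell and the picture viewer there is one more tool, called after "Call:" as a command line: name --argument value ..., lists and objects as JSON in quotes. step_arm: Moves the arm, as the interface text tells. Its arguments: {"type":"object","properties":{"moves":{"type":"array"},"grip_force":{"type":"number"}},"required":["moves"]}

```bash
mkdir -p pics; python3 - <<'E'
from workcell import telemetry, imaging
import cv2, numpy as np
for n in("scene","top"):
    im=imaging.read_camera(n); cv2.imwrite(f"pics/{n}0.png",im[:,:,::-1])
    p=imaging.camera_params(n); print(n,{k:np.round(v,4).tolist() if not isinstance(v,str) else v for k,v in p.items()})
s=telemetry.get_state(); print({k:np.round(v,3).tolist() for k,v in s.items()})
E
```

```text
scene {'camera_matrix': [[605.8586, 0.0, 322.6893], [0.0, 605.8586, 252.2188], [0.0, 0.0, 1.0]], 'pose': [[-0.8061, -0.37, 0.4619, 1.0286], [0.5918, -0.496, 0.6354, 0.6283], [-0.006, 0.7856, 0.6188, 0.7505], [0.0, 0.0, 0.0, 1.0]]}
top {'camera_matrix': [[498.2422, 0.0, 321.1876], [0.0, 498.2422, 235.2961], [0.0, 0.0, 1.0]], 'pose': [[-0.0024, 0.9889, -0.1484, 0.4613], [-0.9994, -0.0075, -0.0338, -0.0042], [-0.0345, 0.1482, 0.9884, 0.9107], [0.0, 0.0, 0.0, 1.0]]}
{'clock': 0.1, 'joint_pos': [-1.477, 0.314, 0.045, 1.304, -0.0, 1.431], 'qvel': [-0.0, -0.002, 0.002, -0.001, 0.001, 0.0], 'tau': [0.003, -48.172, 29.925, 0.013, -0.0, -0.0], 'tcp_pos': [0.133, -0.559, 0.23], 'orientation': [-0.001, 0.993, 0.117, 0.0], 'wrist_force': [0.142, 0.338, -0.335], 'ft_torque': [-0.037, 0.038, 0.031], 'grip_force': 0.0, 'finger_gap': 0.085}
```

View pics/scene0.png

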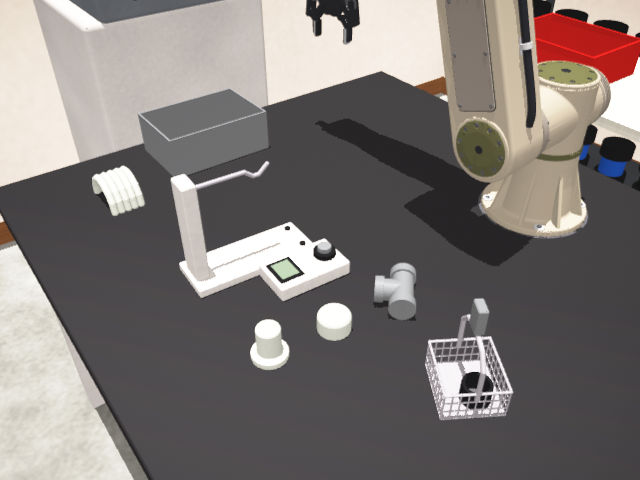

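View pics/top0.png

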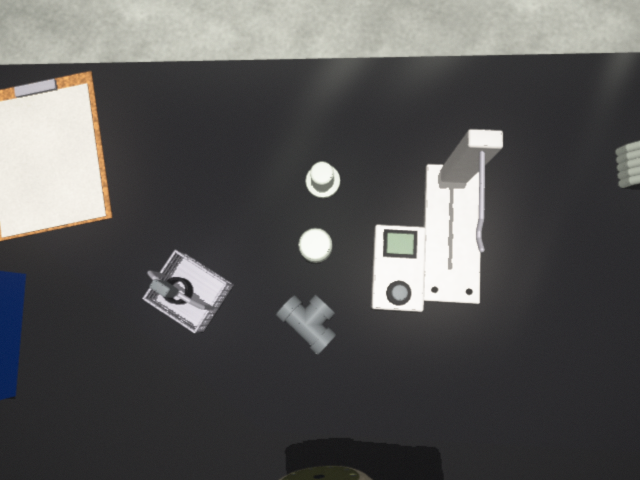

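The scene view shows the scale (hook tip about (267,165), button (324,247)) and the basket at lower right (grip block (480,317)). In the top view the button is at (399,292), the hook runs from (482,150) to (481,250), and the basket is at about (188,290) with its block at about (163,285). Next come zoomed crops for accurate pixels.

```bash
cat > h.py <<'E'
import numpy as np, cv2
from workcell import imaging, telemetry
P={n:imaging.camera_params(n) for n in("scene","top")}
def ray(n,u,v):
    K=np.array(P[n]["camera_matrix"]);T=np.array(P[n]["pose"])
    d=np.linalg.solve(K,[u,v,1.]);d=T[:3,:3]@(d*[1,-1,-1]);return T[:3,3],d/np.linalg.norm(d)
def onz(n,u,v,z):
    o,d=ray(n,u,v);return o+d*(z-o[2])/d[2]
def tri(a,b):
    (o1,d1),(o2,d2)=ray("scene",*a),ray("top",*b)
    t=np.linalg.lstsq(np.c_[d1,-d2],o2-o1,rcond=None)[0]
    p,q=o1+d1*t[0],o2+d2*t[1];return (p+q)/2,np.linalg.norm(p-q)
def proj(n,p):
    K=np.array(P[n]["camera_matrix"]);T=np.array(P[n]["pose"])
    c=T[:3,:3].T@(np.array(p)-T[:3,3]);u=K@(c*[1,-1,-1]);return u[:2]/u[2]
def crop(im,u,v,w,h,s): # top-left u,v
    c=cv2.resize(im[v:v+h,u:u+w],None,fx=s,fy=s,interpolation=cv2.INTER_CUBIC)
    for k in range(0,w,10): cv2.line(c,(k*s,0),(k*s,8 if (u+k)%50 else 20),(0,0,255),1)
    for k in range(0,h,10): cv2.line(c,(0,k*s),(8 if (v+k)%50 else 20,k*s),(0,0,255),1)
    return c
E
python3 - <<'E'
from h import *
t=cv2.imread("pics/top0.png");s=cv2.imread("pics/scene0.png")
a=crop(t,130,240,130,100,3);b=crop(s,420,290,130,140,3);c=crop(t,360,120,150,200,3)
o=np.zeros((600,800,3),np.uint8)
o[:300,:390]=a; 
bb=crop(s,430,295,90,130,2);o[310:570,:180]=bb
cc=crop(s,235,150,120,110,2) ;o[310:530,190:430]=cc
c=crop(t,365,125,145,190,2);o[0:380,440:730]=c
d=crop(s,170,170,80,100,2);o[385:585,440:600]=d
cv2.imwrite("pics/c1.png",o)
E
```

```text
(no output)
```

View pics/c1.png

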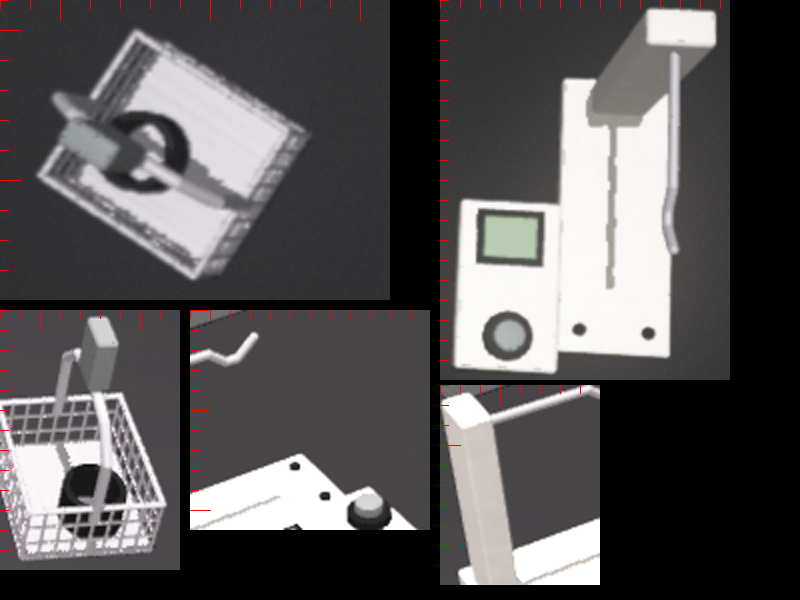

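The crops give the rim corners, the block top at about (159,287), the column top, base, box and button pixels. I'll cast rays on these and check them against the known sizes.

```bash
python3 - <<'E'
from h import *
np.set_printoptions(precision=4,suppress=True)
R=np.array([onz("top",*q,.055) for q in[(175.7,250.3),(143.3,298.3),(195,332.7),(232.7,284)]])
print("rim",R[:,:2].tolist(),"c",R.mean(0),"edges",[round(np.linalg.norm(R[i]-R[(i+1)%4]),4) for i in range(4)],
 "dirs",[np.degrees(np.arctan2(*(R[(i+1)%4]-R[i])[[1,0]])) for i in range(4)])
print("block top",onz("top",159.3,287.3,.178))
C=np.array([onz("top",*q,.218) for q in[(469,130),(503,131),(501.5,149),(468.5,148)]]);print("col c",C.mean(0),[np.linalg.norm(C[i]-C[(i+1)%4]) for i in range(4)])
a,b=onz("top",426.5,164.5,.018),onz("top",479.5,303.5,.018);print("base TL,BR",a,b,np.linalg.norm(a-b),np.hypot(250,100))
K=[onz("top",*q,.03) for q in[(375,225),(372.5,310),(423.5,311.5)]];print("box",K)
print("btn",tri((324.5,246.5),(400,292.5)))
print("tip",tri((267.5,163.5),(481.5,250)))
# scale fit: known (x,y) scale -> world
S=[(155,50),(-95,-50),(35,140),(-115,140),(-115,50),(135,0)];W=[a,b,*K,C.mean(0)]
S=np.array(S)/1e3;W=np.array(W)[:,:2];sc,wc=S.mean(0),W.mean(0)
U,_,V=np.linalg.svd((S-sc).T@(W-wc));Rm=(V.T@U.T);print("yaw",np.degrees(np.arctan2(Rm[1,0],Rm[0,0])),"det",np.linalg.det(Rm),"origin",wc-Rm@sc,"res",(W-wc-(S-sc)@Rm.T)*1e3)
o=wc-Rm@sc
for p in[(0,0,.190),(-.024,0,.206)]:
  w=[*(o+Rm@np.array(p[:2])),p[2]];print(w,proj("scene",w),proj("top",w))
E
```

```text
rim [[0.5651290854295683, 0.27949098916742093], [0.48205414242091055, 0.3325826365220623], [0.42363114007221325, 0.24042669022845636], [0.5060135282212598, 0.177791629873291]] c [0.4942 0.2576 0.055 ] edges [np.float64(0.0986), np.float64(0.1091), np.float64(0.1035), np.float64(0.1176)] dirs [np.float64(147.41811241366082), np.float64(-122.37298215216222), np.float64(-37.24560919165193), np.float64(59.831523348298624)]
block top [0.4952 0.261  0.178 ]
col c [ 0.7022 -0.2162  0.218 ] [np.float64(0.048230046985549876), np.float64(0.026978297690310786), np.float64(0.04656139234950035), np.float64(0.026910785697203583)]
base TL,BR [ 0.7254 -0.1677  0.018 ] [ 0.472  -0.2518  0.018 ] 0.26700579262313956 269.2582403567252
box [array([ 0.6114, -0.0704,  0.03  ]), array([ 0.4611, -0.0633,  0.03  ]), array([ 0.4583, -0.1515,  0.03  ])]
btn (array([ 0.4898, -0.1091,  0.0452]), np.float64(0.002554662988835754))
tip (array([ 0.5444, -0.2072,  0.1994]), np.float64(0.0021060197018494087))
yaw -3.269439324979118 det 1.0 origin [ 0.5686 -0.2084] res [[-0.7799 -0.4234]
 [ 1.079   1.1228]
 [-0.1715  0.2278]
 [-0.6352 -1.2255]
 [ 1.7114  0.3858]
 [-1.2038 -0.0874]]
[np.float64(0.5685955733616617), np.float64(-0.20839808812868793), 0.19] [255.4947 171.7573] [479.1414 234.7022]
[np.float64(0.5446346362811892), np.float64(-0.20702933167641344), 0.206] [266.6331 160.2555] [482.167  249.8279]
```

Measurements agree with the known sizes: scale origin (0.5686, -0.2084) at yaw -3.3°, button (0.490, -0.109, ~0.045), basket (0.495, 0.259) with its y axis at about 57°. Next I'll write a helper for tool-frame shifts and move above the button.

```bash
cat >> h.py <<'E'
from scipy.spatial.transform import Rotation as Ro
def go(x,y,z,psi=None):  # world target, psi = world angle (deg) of tool y; tool down
    s=telemetry.get_state();q=np.array(s["orientation"]);R=Ro.from_quat(q[[1,2,3,0]])
    p=np.array(s["tcp_pos"]);Y=R.as_matrix()[:,1];ps=np.degrees(np.arctan2(Y[1],Y[0])) if psi is None else psi
    a=np.radians(ps);y=np.array([np.cos(a),np.sin(a),0]);zz=np.array([0,0,-1.]);T=Ro.from_matrix(np.c_[np.cross(y,zz),y,zz])
    print("psi",ps,"shift",np.round(R.inv().apply(np.array([x,y_(y),z])*0+np.array(TGT(x,z))-p)*1e3,1) if 0 else "")
    return R,p,T
def delta(t,psi=None):
    R,p,T=go(0,0,0,psi)
    print("shift mm",np.round(R.inv().apply(np.array(t)-p)*1e3,1),"turn",np.round((R.inv()*T).as_rotvec(),4),"from",np.round(p,4))
E
python3 - <<'E'
s=open('h.py').read()
i=s.index("def go(")
s=s[:i]+'''def delta(t,psi=None):  # world target TCP, psi = world angle (deg) of tool y, tool down
    s=telemetry.get_state();q=np.array(s["orientation"]);R=Ro.from_quat(q[[1,2,3,0]]);p=np.array(s["tcp_pos"])
    Y=R.as_matrix()[:,1];a=np.arctan2(Y[1],Y[0]);print("psi now",round(np.degrees(a),2))
    if psi is not None:a=np.radians(psi)
    y=np.array([np.cos(a),np.sin(a),0]);z=np.array([0,0,-1.]);T=Ro.from_matrix(np.c_[np.cross(y,z),y,z])
    print("shift mm",np.round(R.inv().apply(np.array(t)-p)*1e3,1),"turn",np.round((R.inv()*T).as_rotvec(),4),"from",np.round(p,4))
'''
open('h.py','w').write(s)
E
python3 -c "
from h import *
delta((.49,-.109,.23)); delta((.49,-.109,.07))"
```

```text
psi now -76.6
shift mm [ 451.4 -354.9    1.2] turn [-0.0017 -0.0002 -0.    ] from [ 0.1332 -0.5589  0.2305]
psi now -76.6
shift mm [ 451.3 -354.7  161.2] turn [-0.0017 -0.0002 -0.    ] from [ 0.1332 -0.5589  0.2305]
```

Call:
step_arm --moves '[[[32,-25,0],[0,0,0],0],[[64,-50,0],[0,0,0],0],[[96,-75,0],[0,0,0],0],[[128,-100,0],[0,0,0],0],[[160,-126,0],[0,0,0],0],[[192,-151,0],[0,0,0],0],[[224,-176,0],[0,0,0],0],[[256,-201,0],[0,0,0],0]]' --grip_force 60

```text
clock: 0.77
tcp_pos: [0.3363, -0.3026, 0.2311]
orientation: [-0.0, 0.993, 0.116, -0.0]
wrist_force: [0.5, 0.2, 0.6]
finger_gap: -0.0
grip_force: 0.0
```

Call:
step_arm --moves '[[[32,-25,0],[0,0,0],0],[[64,-50,0],[0,0,0],0],[[96,-75,0],[0,0,0],0],[[128,-100,0],[0,0,0],0],[[160,-126,0],[0,0,0],0],[[190,-150,0],[0,0,0],0],[[195,-154,0],[0,0,0],0],[[195,-154,0],[0,0,0],0]]'

```text
clock: 1.43
tcp_pos: [0.4905, -0.1074, 0.2307]
orientation: [-0.0, 0.993, 0.119, -0.0]
wrist_force: [-0.3, 0.5, -0.4]
finger_gap: 0.0001
grip_force: 0.0
```

Call:
step_arm --moves '[[[0,0,35],[0,0,0],0],[[0,0,70],[0,0,0],0],[[0,0,105],[0,0,0],0],[[0,0,135],[0,0,0],0],[[0,0,155],[0,0,0],0],[[0,0,160],[0,0,0],0],[[0,0,160],[0,0,0],0]]'

```text
clock: 2.02
tcp_pos: [0.4875, -0.1101, 0.0698]
orientation: [-0.001, 0.993, 0.116, -0.002]
wrist_force: [-0.2, 0.5, 1.3]
finger_gap: -0.0001
grip_force: 0.0
```

```bash
python3 -c "
from h import *
delta((.49,-.109,.045)); 
i=imaging.read_camera('scene');j=imaging.read_camera('top')
o=np.hstack([crop(i[:,:,::-1],260,180,130,150,3),crop(j[:,:,::-1],340,210,130,150,3)]);cv2.imwrite('pics/b1.png',o);print(telemetry.get_state()['wrist_force'])"
```

```text
psi now -76.71
shift mm [ 2.7 -0.5 24.8] turn [-0.0021  0.0036  0.    ] from [ 0.4875 -0.1101  0.0698]
[ 0.24693953 -1.28631672  0.0941975 ]
```

View pics/b1.png

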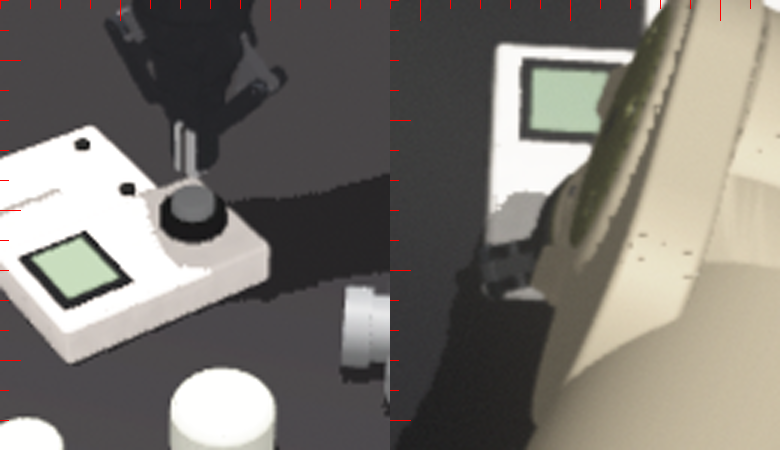

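The scene crop shows the shut fingertips (about (323,237)) just above the grey button top (about (324,246)). I'll press down gradually.

Call:
step_arm --moves '[[[2,-1,12],[0,0,0],0],[[2,-1,20],[0,0,0],0],[[2,-1,25],[0,0,0],0],[[2,-1,27],[0,0,0],0],[[2,-1,28],[0,0,0],0],[[2,-1,28],[0,0,0],0]]'

```text
clock: 2.62
tcp_pos: [0.4928, -0.109, 0.0459]
orientation: [0.001, 0.993, 0.117, 0.001]
wrist_force: [-1.9, -0.3, 14.3]
finger_gap: 0.0
grip_force: 6.8
```

Call:
step_arm --moves '[[[0,0,1],[0,0,0],0],[[0,0,2],[0,0,0],0],[[0,0,3],[0,0,0],0],[[0,0,3],[0,0,0],0],[[0,0,3],[0,0,0],0]]'

```text
clock: 3.03
tcp_pos: [0.4929, -0.109, 0.0455]
orientation: [0.002, 0.993, 0.117, 0.002]
wrist_force: [-9.6, 2.7, 36.7]
finger_gap: -0.0002
grip_force: 18.0
```

```bash
python3 -c "
from h import *
i=imaging.read_camera('scene')
a=cv2.imread('pics/scene0.png')
o=np.hstack([crop(np.ascontiguousarray(i[:,:,::-1]),300,220,50,50,8),crop(a,300,220,50,50,8)]);cv2.imwrite('pics/b2.png',o);print(telemetry.get_state()['wrist_force'])
for z in(.04,.045,.051,.057):print(z,proj('scene',(.4898,-.1091,z)),onz('scene',324.5,246.5,z),onz('top',400,292.5,z))"
```

```text
[-9.66845351  2.60296468 36.21464683]
0.04 [323.83513547 248.5806832 ] [ 0.48492376 -0.11357059  0.04      ] [ 0.49093932 -0.11055321  0.04      ]
0.045 [323.82246067 246.50869551] [ 0.48874965 -0.10835004  0.045     ] [ 0.490769   -0.10994245  0.045     ]
0.051 [323.80716092 244.00759692] [ 0.49334072 -0.10208538  0.051     ] [ 0.49056462 -0.10920955  0.051     ]
0.057 [323.79176207 241.49030012] [ 0.4979318  -0.09582072  0.057     ] [ 0.49036023 -0.10847665  0.057     ]
```

View pics/b2.png

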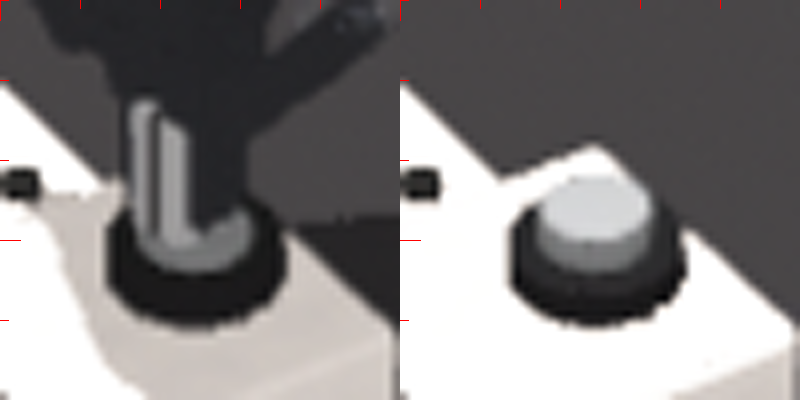

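```bash
python3 -c "
from h import *
i=cv2.cvtColor(imaging.read_camera('scene'),cv2.COLOR_RGB2GRAY);a=cv2.cvtColor(cv2.imread('pics/scene0.png'),cv2.COLOR_BGR2GRAY)
print('now');print(i[238:262,314:334]);print('before');print(a[238:262,314:334])
s=telemetry.get_state();print(s['tcp_pos'],s['wrist_force'],s['ft_torque'],s['clock'])"
```

```text
now
[[ 71  46  86 146 106  67 143 155 152  87  44  38  36  36  37  37  43  67
   71  71]
 [ 71  45  86 146 106  67 143 156 153  87  43  38  36  36  35  35  43  67
   71  71]
 [ 71  46  87 146 107  68 143 155 152  86  43  38  36  36  37  36  43  67
   71  71]
 [ 83  50  86 146 106  67 143 156 152  87  44  38  36  36  38  36  43  67
   71  71]
 [142  87  90 146 107  67 143 156 152  88  43  38  36  36  36  36  43  66
   71  71]
 [198 137  99 146 106  68 143 156 153  87  43  38  36  36  37  36  40  63
   71  71]
 [195 134 108 148 106  67 143 156 152  87  43  39  36  37  38  37  31  47
   62  70]
 [188 115 116 151 106  67 143 155 153  86  43  38  37  37  38  45  36  27
   39  57]
 [148  58  78 146 106  68 143 156 153  87  44  38  36  36  44  77  71  36
   26  26]
 [ 76  26  70 141 105  67 143 156 153  92  46  38  49  66  81 107 111  56
   28  26]
 [ 32  26  41 119 100  71 143 156 153 121  80  53  84 115 114 112 112  70
   33  27]
 [ 26  27  26  97  99  91 139 155 152 151 131  94 107 112 113 113 112  70
   33  26]
 [ 26  26  26  83 108 113 119 144 145 143 130 116 113 113 114 113 106  56
  
[... 2413 characters left out ...]
7  42  43  43  46  42  44  46  45  46  45  44  43  38  36
   26  25]
 [112  33  26  27  28  33  37  44  33  40  42  42  44  42  40  32  27  26
   25  24]
 [240 113  34  27  27  28  28  27  28  27  28  28  28  26  27  25  27  26
   25  53]
 [255 241 140  49  27  27  28  27  28  26  27  26  27  26  27  26  26  54
  192 220]
 [255 255 248 184 101  50  29  27  26  27  26  26  26  27  26  55  60 131
  254 255]
 [255 255 255 253 239 219 136 150  85  58  59  59  99 108 198 223 224 240
  255 255]
 [255 255 255 255 255 255 248 251 234 223 223 223 239 241 255 255 255 255
  255 255]]
[ 0.4929281  -0.10903096  0.04546399] [-9.55340775  3.2638088  35.79090937] [ 0.52016972  2.10771469 -0.0327247 ] 3.1333
```

At pixel column 330 the button's upper edge dropped from row 244 to row 247. That is about 6 mm, and the force is stiff at 36 N, so the button is fully down. Next I lift and go over to the basket.

Call:
step_arm --moves '[[[0,0,-10],[0,0,0],0],[[0,0,-45],[0,0,0],0],[[0,0,-85],[0,0,0],0],[[0,0,-125],[0,0,0],20],[[0,0,-165],[0,0,0],50],[[0,0,-200],[0,0,0],70],[[0,0,-205],[0,0,0],70],[[0,0,-205],[0,0,0],70]]'

```text
clock: 3.8
tcp_pos: [0.493, -0.1088, 0.2488]
orientation: [0.002, 0.993, 0.117, 0.003]
wrist_force: [0.6, 0.4, -0.5]
finger_gap: 0.0607
grip_force: 0.0
```

```bash
python3 -c "
from h import *
print(telemetry.get_state()['wrist_force']);delta((.495,.259,.25),-33)"
```

```text
[ 0.56959528  0.37983368 -0.5443795 ]
psi now -76.6
shift mm [  87.2 -357.3   -2.1] turn [ 0.0059 -0.0037 -0.7609] from [ 0.493  -0.1088  0.2488]
```

Call:
step_arm --moves '[[[9,-37,0],[0,0,-0.08],70],[[18,-74,0],[0,0,-0.16],70],[[27,-111,0],[0,0,-0.24],70],[[36,-148,0],[0,0,-0.32],70],[[45,-185,0],[0.003,-0.002,-0.4],70],[[54,-222,0],[0.003,-0.002,-0.48],70],[[63,-259,0],[0.006,-0.004,-0.56],70],[[72,-296,0],[0.006,-0.004,-0.64],70]]'

```text
clock: 4.47
tcp_pos: [0.4915, 0.198, 0.2433]
orientation: [-0.003, 0.905, 0.425, -0.004]
wrist_force: [0.9, 0.4, 0.3]
finger_gap: 0.0699
grip_force: 0.0
```

```bash
python3 -c "
from h import *
delta((.495,.259,.25),-33)"
```

```text
psi now -39.71
shift mm [ 49.1 -36.3  -6.6] turn [-0.0089  0.004  -0.1171] from [0.4915 0.198  0.2433]
```

Call:
step_arm --moves '[[[20,-14,-3],[0,0,-0.05],70],[[40,-28,-6],[0,0,-0.1],70],[[48,-35,-6],[0,0,-0.117],70],[[49,-36,-6],[0,0,-0.117],70],[[49,-36,-6],[0,0,-0.117],70]]'

```text
clock: 4.88
tcp_pos: [0.4959, 0.257, 0.2499]
orientation: [-0.003, 0.88, 0.475, -0.004]
wrist_force: [0.3, -0.5, 0.1]
finger_gap: 0.0699
grip_force: 0.0
```

```bash
python3 -c "
from h import *
delta((.495,.259,.2),-33);
i=imaging.read_camera('scene');j=imaging.read_camera('top')
o=np.hstack([crop(np.ascontiguousarray(i[:,:,::-1]),420,190,130,190,3),crop(np.ascontiguousarray(j[:,:,::-1]),130,190,130,190,3)]);cv2.imwrite('pics/g1.png',o)"
```

```text
psi now -33.23
shift mm [ 1.4 -1.5 49.9] turn [-0.0083  0.0037 -0.0039] from [0.4959 0.257  0.2499]
```

View pics/g1.png

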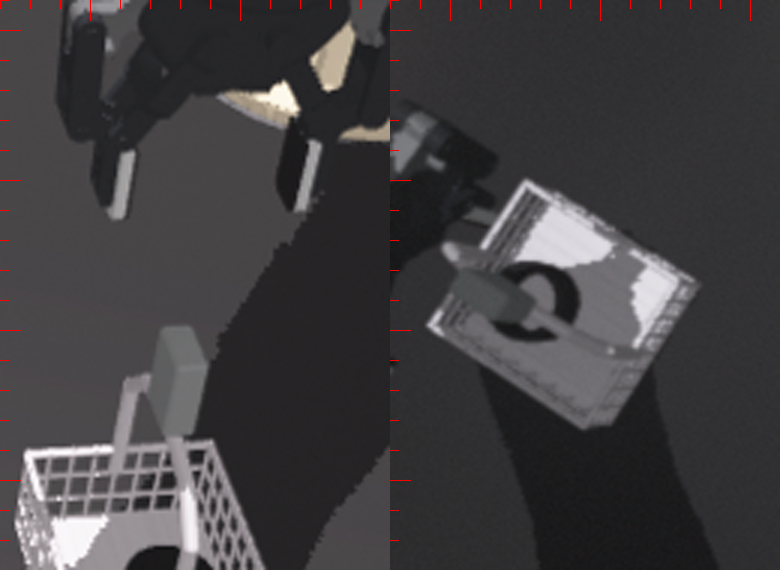

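The fingers straddle the block: in the scene view tips are at (459,262) and (520,260) with the block top below at about (481,304), and in the top view the block is at (160,287). A quick consistency check follows, then I descend.

```bash
python3 -c "
from h import *
print(proj('scene',(.495,.259,.178)),proj('top',(.495,.259,.178)),tri((481.3,304.3),(160,287)))
delta((.495,.259,.158),-33)"
```

```text
[478.63347371 302.37129002] [160.62288427 287.40750111] (array([0.49463306, 0.26180719, 0.17613633]), np.float64(0.0030831980772990167))
psi now -33.33
shift mm [ 2.1 -2.1 92.6] turn [-0.0077  0.0028 -0.0057] from [0.4963 0.2559 0.2506]
```

Call:
step_arm --moves '[[[2,-2,30],[-0.008,0.003,0],70],[[2,-3,60],[-0.008,0.003,0],70],[[2,-3,80],[-0.008,0.003,0],70],[[2,-3,90],[-0.008,0.003,0],70],[[2,-3,93],[-0.008,0.003,0],70],[[2,-3,93],[-0.008,0.003,0],70]]'

```text
clock: 5.48
tcp_pos: [0.4947, 0.2597, 0.1582]
orientation: [0.0, 0.88, 0.475, 0.001]
wrist_force: [0.1, -0.3, 1.0]
finger_gap: 0.0701
grip_force: 0.0
```

```bash
python3 -c "
from h import *
delta((.495,.26,.158),-33)
i=imaging.read_camera('scene')
cv2.imwrite('pics/g2.png',crop(np.ascontiguousarray(i[:,:,::-1]),410,230,130,150,4))"
```

```text
psi now -33.33
shift mm [0.4 0.1 0.2] turn [ 0.0005 -0.0009 -0.0057] from [0.4947 0.2597 0.1582]
```

View pics/g2.png

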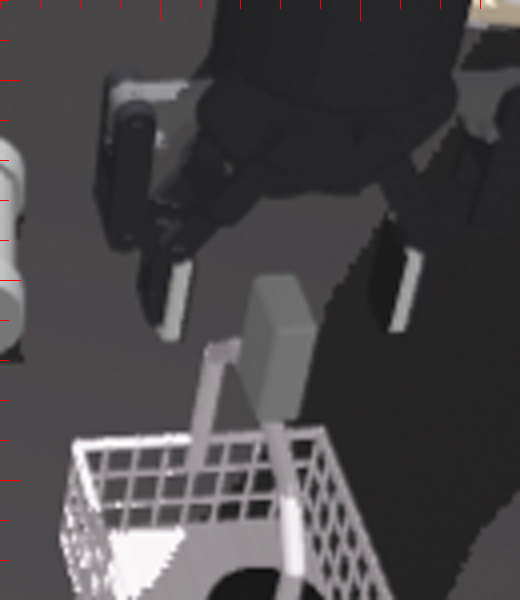

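The block (pixel about (480,317)) sits between the fingers, so I close and lift.

Call:
step_arm --moves '[[[0,0,0],[0,0,0],40],[[0,0,0],[0,0,0],25],[[0,0,0],[0,0,0],10],[[0,0,0],[0,0,0],10],[[0,0,0],[0,0,0],10],[[0,0,0],[0,0,0],10],[[0,0,0],[0,0,0],10],[[0,0,0],[0,0,0],10]]' --grip_force 80

```text
clock: 6.2
tcp_pos: [0.4951, 0.2612, 0.1591]
orientation: [-0.0, 0.88, 0.476, 0.002]
wrist_force: [-2.2, 2.3, 5.9]
finger_gap: 0.014
grip_force: 81.3
```

Call:
step_arm --moves '[[[0,0,-3],[0,0,0],10],[[0,0,-8],[0,0,0],10],[[0,0,-16],[0,0,0],10],[[0,0,-26],[0,0,0],10],[[0,0,-38],[0,0,0],10],[[0,0,-50],[0,0,0],10],[[0,0,-58],[0,0,0],10],[[0,0,-60],[0,0,0],10]]'

```text
clock: 6.87
tcp_pos: [0.4956, 0.2609, 0.2206]
orientation: [0.0, 0.88, 0.475, 0.003]
wrist_force: [0.5, -0.2, -2.8]
finger_gap: 0.0139
grip_force: 80.2
```

Call:
step_arm --moves '[[[0,0,-6],[0,0,0],10],[[0,0,-14],[0,0,0],10],[[0,0,-22],[0,0,0],10],[[0,0,-30],[0,0,0],10],[[0,0,-36],[0,0,0],10],[[0,0,-38],[0,0,0],10],[[0,0,-38],[0,0,0],10]]'

```text
clock: 7.45
tcp_pos: [0.495, 0.2608, 0.2573]
orientation: [0.0, 0.88, 0.475, 0.002]
wrist_force: [0.0, -0.2, -3.1]
finger_gap: 0.014
grip_force: 80.2
```

```bash
python3 -c "
from h import *
delta((.454,-.202,.258),-3.3)"
```

```text
psi now -33.23
shift mm [-409.6  219.4   -1.5] turn [ 0.0027 -0.0024 -0.5224] from [0.495  0.2608 0.2573]
```

Call:
step_arm --moves '[[[-7,4,0],[0,0,0],10],[[-22,12,0],[0,0,0],10],[[-45,24,0],[0,0,0],10],[[-70,37,0],[0,0,0],10],[[-95,51,0],[0,0,0],10],[[-120,64,0],[0,0,0],10],[[-145,78,0],[0,0,0],10],[[-170,91,0],[0,0,0],10]]'

```text
clock: 8.12
tcp_pos: [0.4767, 0.0668, 0.2557]
orientation: [-0.0, 0.88, 0.475, 0.001]
wrist_force: [-0.9, -1.2, -3.8]
finger_gap: 0.0139
grip_force: 80.2
```

Call:
step_arm --moves '[[[-25,13,0],[0,0,-0.05],10],[[-50,27,0],[0,0,-0.11],10],[[-75,40,0],[0,0,-0.18],10],[[-100,54,0],[0,0,-0.25],10],[[-125,67,0],[0,0,-0.32],10],[[-150,80,0],[0,0,-0.38],10],[[-170,91,0],[0,0,-0.44],10],[[-185,99,0],[0,0,-0.49],10]]'

```text
clock: 8.78
tcp_pos: [0.4579, -0.1427, 0.2555]
orientation: [0.0, 0.738, 0.675, 0.001]
wrist_force: [0.9, 0.9, -3.2]
finger_gap: 0.0143
grip_force: 80.2
```

```bash
python3 -c "
from h import *
delta((.454,-.202,.258),-3.3)"
```

```text
psi now -5.1
shift mm [-59.4   1.3  -2.6] turn [ 0.001  -0.0006 -0.0313] from [ 0.4579 -0.1427  0.2555]
```

Call:
step_arm --moves '[[[-15,0,-1],[0,0,-0.02],10],[[-30,1,-2],[0,0,-0.03],10],[[-44,1,-3],[0,0,-0.031],10],[[-54,1,-3],[0,0,-0.031],10],[[-59,1,-3],[0,0,-0.031],10],[[-59,1,-3],[0,0,-0.031],10],[[-59,1,-3],[0,0,-0.031],10]]'

```text
clock: 9.37
tcp_pos: [0.4543, -0.199, 0.2586]
orientation: [-0.0, 0.728, 0.686, 0.001]
wrist_force: [0.2, 0.4, -2.8]
finger_gap: 0.0143
grip_force: 80.2
```

```bash
python3 -c "
from h import *
delta((.5686,-.2084,.258),-3.3)
i=imaging.read_camera('scene');j=imaging.read_camera('top')
o=np.hstack([crop(np.ascontiguousarray(i[:,:,::-1]),180,90,200,200,2),crop(np.ascontiguousarray(j[:,:,::-1]),360,120,200,200,2)]);cv2.imwrite('pics/k1.png',o)"
```

```text
psi now -3.41
shift mm [ -2.6 114.7   0.7] turn [ 0.0013 -0.0019 -0.0019] from [ 0.4543 -0.199   0.2586]
```

View pics/k1.png

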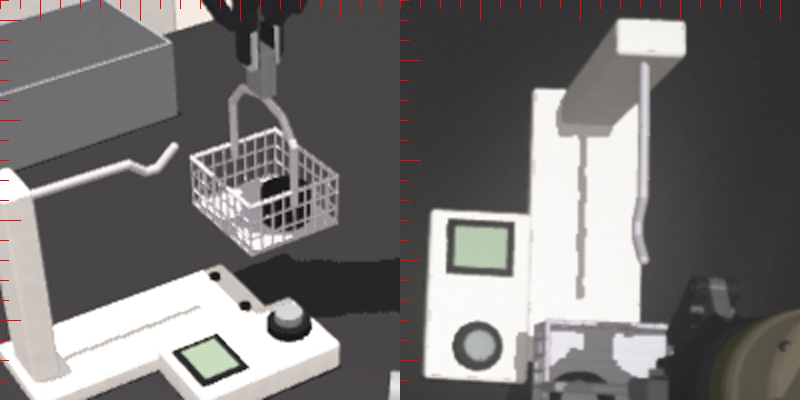

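The basket hangs upright in the grip with the coupling inside. The hook tip is at about (267,163), level with the handle opening and below the wire. I move in along the hook.

Call:
step_arm --moves '[[[-1,5,0],[0,0,0],10],[[-3,18,0],[0,0,0],10],[[-3,34,0],[0,0,0],10],[[-3,50,0],[0,0,0],10],[[-3,66,0],[0,0,0],10],[[-3,80,0],[0,0,0],10],[[-3,90,0],[0,0,0],10],[[-3,90,0],[0,0,0],10]]'

```text
clock: 10.13
tcp_pos: [0.5465, -0.2072, 0.2584]
orientation: [0.001, 0.727, 0.687, 0.001]
wrist_force: [0.5, 0.4, -3.2]
finger_gap: 0.0143
grip_force: 80.2
```

Call:
step_arm --moves '[[[0,6,0],[0,0,0],10],[[0,14,0],[0,0,0],10],[[0,21,0],[0,0,0],10],[[0,25,0],[0,0,0],10],[[0,25,0],[0,0,0],10],[[0,25,0],[0,0,0],10]]'

```text
clock: 10.63
tcp_pos: [0.5693, -0.2091, 0.259]
orientation: [0.0, 0.728, 0.686, 0.001]
wrist_force: [-0.1, -0.8, -2.7]
finger_gap: 0.0142
grip_force: 80.2
```

```bash
python3 -c "
from h import *
delta((.5686,-.2084,.223),-3.3)
i=imaging.read_camera('scene');j=imaging.read_camera('top')
o=np.hstack([crop(np.ascontiguousarray(i[:,:,::-1]),200,100,130,150,3),crop(np.ascontiguousarray(j[:,:,::-1]),410,150,130,150,3)]);cv2.imwrite('pics/k2.png',o);print(telemetry.get_state()['wrist_force'])"
```

```text
psi now -3.38
shift mm [ 0.6 -0.7 36. ] turn [ 0.0015 -0.0012 -0.0013] from [ 0.5693 -0.2091  0.259 ]
[ 0.33829541  0.59544941 -3.71975557]
```

View pics/k2.png

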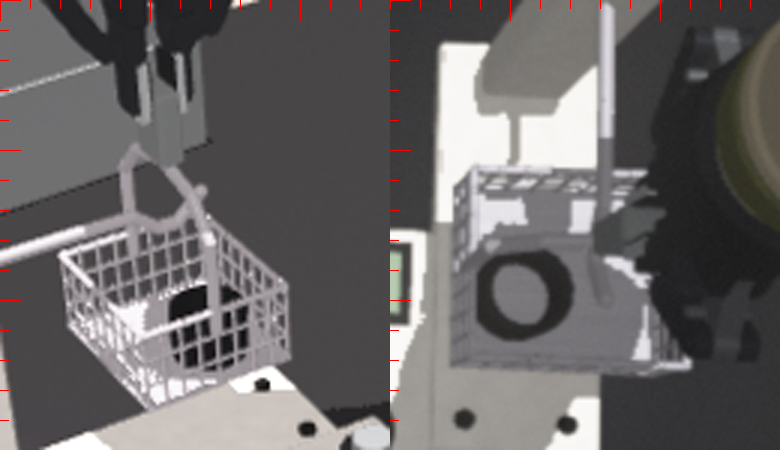

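The hook bar passes through the handle opening, with the block (crop (168,140)) straight above the seat (crop (167,225)). I lower slowly while watching the force.

Call:
step_arm --moves '[[[0.5,-0.5,5],[0,0,0],10],[[0.5,-0.5,11],[0,0,0],10],[[0.5,-0.5,18],[0,0,0],10],[[0.5,-0.5,24],[0,0,0],10],[[0.5,-0.5,28],[0,0,0],10],[[0.5,-0.5,30],[0,0,0],10],[[0.5,-0.5,30],[0,0,0],10],[[0.5,-0.5,30],[0,0,0],10]]'

```text
clock: 11.4
tcp_pos: [0.5688, -0.2085, 0.229]
orientation: [0.0, 0.728, 0.686, 0.001]
wrist_force: [-0.3, 0.1, -3.3]
finger_gap: 0.0145
grip_force: 80.2
```

Call:
step_arm --moves '[[[0,0,0.5],[0,0,0],10],[[0,0,1],[0,0,0],10],[[0,0,1.5],[0,0,0],10],[[0,0,2],[0,0,0],10],[[0,0,2],[0,0,0],10]]'

```text
clock: 11.82
tcp_pos: [0.5688, -0.2085, 0.2271]
orientation: [0.0, 0.728, 0.686, 0.001]
wrist_force: [0.6, 0.4, -3.4]
finger_gap: 0.0143
grip_force: 80.2
```

Call:
step_arm --moves '[[[0,0,0.5],[0,0,0],10],[[0,0,1],[0,0,0],10],[[0,0,1.5],[0,0,0],10],[[0,0,1.5],[0,0,0],10]]'

```text
clock: 12.15
tcp_pos: [0.5688, -0.2085, 0.2254]
orientation: [0.0, 0.728, 0.686, 0.001]
wrist_force: [-0.0, -0.7, -4.2]
finger_gap: 0.014
grip_force: 80.2
```

Call:
step_arm --moves '[[[0,0,0.5],[0,0,0],10],[[0,0,1],[0,0,0],10],[[0,0,1],[0,0,0],10]]'

```text
clock: 12.4
tcp_pos: [0.5688, -0.2085, 0.2245]
orientation: [0.0, 0.728, 0.686, 0.001]
wrist_force: [-0.4, -0.0, -3.5]
finger_gap: 0.0145
grip_force: 80.2
```

Call:
step_arm --moves '[[[0,0,0.4],[0,0,0],10],[[0,0,0.8],[0,0,0],10],[[0,0,0.8],[0,0,0],10]]'

```text
clock: 12.65
tcp_pos: [0.5688, -0.2085, 0.2237]
orientation: [0.0, 0.728, 0.686, 0.001]
wrist_force: [-0.8, -0.3, -2.7]
finger_gap: 0.0143
grip_force: 80.2
```

Call:
step_arm --moves '[[[0,0,0.4],[0,0,0],10],[[0,0,0.7],[0,0,0],10],[[0,0,0.7],[0,0,0],10]]'

```text
clock: 12.9
tcp_pos: [0.5689, -0.2085, 0.2233]
orientation: [0.0, 0.728, 0.686, 0.001]
wrist_force: [0.7, 0.1, -3.3]
finger_gap: 0.0143
grip_force: 80.3
```

Call:
step_arm --moves '[[[0,0,0.3],[0,0,0],10],[[0,0,0.6],[0,0,0],10],[[0,0,0.6],[0,0,0],10]]'

```text
clock: 13.15
tcp_pos: [0.5689, -0.2085, 0.2231]
orientation: [0.001, 0.728, 0.686, 0.001]
wrist_force: [-0.3, 1.2, -0.0]
finger_gap: 0.0142
grip_force: 80.8
```

Call:
step_arm --moves '[[[0,0,0.3],[0,0,0],10],[[0,0,0.6],[0,0,0],10],[[0,0,0.6],[0,0,0],10]]'

```text
clock: 13.4
tcp_pos: [0.569, -0.2086, 0.2229]
orientation: [0.001, 0.728, 0.686, 0.001]
wrist_force: [-1.7, 1.0, 4.3]
finger_gap: 0.0142
grip_force: 81.4
```

The wire is on the hook, with roughly 8 N on it. I ease the grip and open.

Call:
step_arm --moves '[[[0,0,-0.2],[0,0,0],10],[[0,0,-0.3],[0,0,0],10],[[0,0,-0.3],[0,0,0],10]]' --grip_force 25

```text
clock: 13.65
tcp_pos: [0.569, -0.2086, 0.2229]
orientation: [0.001, 0.728, 0.686, 0.001]
wrist_force: [-2.1, 0.8, 6.6]
finger_gap: 0.0141
grip_force: 81.5
```

Call:
step_arm --moves '[[[0,0,0],[0,0,0],18],[[0,0,0],[0,0,0],22],[[0,0,0],[0,0,0],28],[[0,0,0],[0,0,0],36],[[0,0,0],[0,0,0],44],[[0,0,0],[0,0,0],50],[[0,0,0],[0,0,0],50],[[0,0,0],[0,0,0],50]]'

```text
clock: 14.32
tcp_pos: [0.5689, -0.2085, 0.2222]
orientation: [0.0, 0.728, 0.686, 0.001]
wrist_force: [-0.4, -0.8, 0.6]
finger_gap: 0.0499
grip_force: 0.0
```

```bash
python3 -c "
from h import *
print(telemetry.get_state()['wrist_force'])
i=imaging.read_camera('scene');j=imaging.read_camera('top')
o=np.hstack([crop(np.ascontiguousarray(i[:,:,::-1]),200,100,130,150,3),crop(np.ascontiguousarray(j[:,:,::-1]),410,150,130,150,3)]);cv2.imwrite('pics/k3.png',o)"
```

```text
[-0.44741643 -0.8052859   0.56029706]
```

View pics/k3.png

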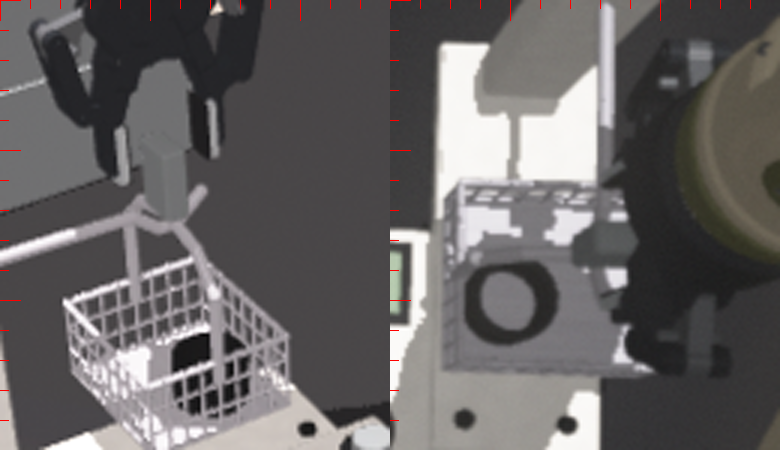

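The basket hangs in the seat with the fingers open and clear of the block (crop (165,170)). I retreat upward and let it settle.

Call:
step_arm --moves '[[[0,0,-5],[0,0,0],50],[[0,0,-20],[0,0,0],50],[[0,0,-45],[0,0,0],50],[[0,0,-75],[0,0,0],50],[[0,0,-105],[0,0,0],50],[[0,0,-120],[0,0,0],50],[[0,0,-120],[0,0,0],50],[[0,0,-120],[0,0,0],50]]'

```text
clock: 15.08
tcp_pos: [0.5692, -0.2089, 0.3434]
orientation: [0.002, 0.728, 0.686, 0.001]
wrist_force: [0.2, 0.8, -0.8]
finger_gap: 0.05
grip_force: 0.0
```

Call:
step_arm --moves '[[[0,0,0],[0,0,0],50],[[0,0,0],[0,0,0],50],[[0,0,0],[0,0,0],50],[[0,0,0],[0,0,0],50],[[0,0,0],[0,0,0],50],[[0,0,0],[0,0,0],50],[[0,0,0],[0,0,0],50],[[0,0,0],[0,0,0],50]]'

```text
clock: 15.75
tcp_pos: [0.5686, -0.2086, 0.3422]
orientation: [0.0, 0.728, 0.686, 0.001]
wrist_force: [-0.8, 0.5, 0.3]
finger_gap: 0.0499
grip_force: 0.0
```

Call:
step_arm --moves '[[[0,0,0],[0,0,0],50],[[0,0,0],[0,0,0],50],[[0,0,0],[0,0,0],50],[[0,0,0],[0,0,0],50],[[0,0,0],[0,0,0],50],[[0,0,0],[0,0,0],50],[[0,0,0],[0,0,0],50],[[0,0,0],[0,0,0],50]]'

```text
clock: 16.42
tcp_pos: [0.5686, -0.2086, 0.3422]
orientation: [0.0, 0.728, 0.686, 0.001]
wrist_force: [0.1, -0.4, 0.6]
finger_gap: 0.0499
grip_force: 0.0
```

```bash
python3 -c "
from h import *
f=[imaging.read_camera('scene').astype(int)[100:260,180:340] for _ in range(6)]
print([int((abs(f[k]-f[0]).max(2)>25).sum()) for k in range(6)])
cv2.imwrite('pics/k4.png',crop(np.ascontiguousarray(f[5][:,:,::-1].astype(np.uint8)),0,0,160,160,3))"
```

```text
[0, 0, 0, 0, 0, 0]
```

View pics/k4.png

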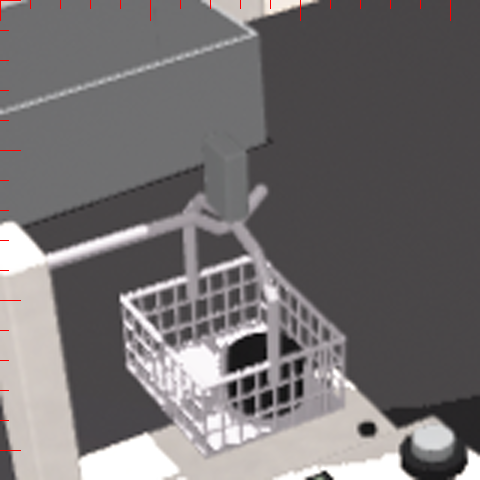

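The picture shows the basket hanging at rest in the seat (wire at about (258,174)) and nearly upright, with the coupling inside and the gripper clear. Six frames show no motion, so I hand in.

```bash
python3 -c "
from workcell import env
print(env.hand_in())"
```

```text
the job is handed in; nothing more can be done
None
```

The scale was zeroed with the hook empty, the basket now hangs at rest in the hook's seat with the coupling inside, and the job is handed in; no verdict came back.

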